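# Index the engraver's bowl four clicks and hold it

## Robot

A 6-joint arm with a two-finger parallel gripper is mounted at the origin on the work surface. World frame = base frame: x ahead of the robot, y to its left, z up, the work surface at z = 0. Lengths are in mm, angles in degrees, forces in N, time in s.
With the tool pointing down it reaches from about 300 to 850 mm from the base axis. Payload 4.2 kg.
Tool frame: the origin (TCP) lies between the finger pads; the fingertips stand 19 mm ahead of it and the grasp point (between the pads) is the TCP (env.tips_ahead is the distance from the TCP to the fingertips, in mm); z points along the fingers, y is the direction in which the jaws open and shut (so a half turn about z gives the same grasp; the last joint's range is limited). The gripper opens to 91 mm and grips with 3 to 60 N. Pads are 32 mm wide; open, the fingers measure 118 mm over their backs; the gripper's body (76 mm by 178 mm) begins 60 mm behind the grasp point.
Start: joints at [-72.365, 18.312, 89.639, -0, 72.044, -1.146], TCP at [185.131, -544.397, 232.976] pointing down, gripper open.
Joint ranges: [-177.97, 177.97], [-48.28, 115.42], [12.27, 149.76], [-77.06, 257.06], [2.81, 150.46], [-146.56, 146.56]. Speed limits (degrees/s): [147.25, 147.25, 180, 180, 180, 180].

## Interface

Orientations are given as [roll, pitch, yaw] about the fixed x, y, z axes, in that order (R = Rz(yaw) Ry(pitch) Rx(roll)).
In Python, from workcell import telemetry, viewer, job_done, env gives the robot as it stands. The module is installed in compiled form; this text tells all that it offers.
- The arm moves only by the shell command python3 -m jog 'ROWS' [FORCE]. ROWS is JSON, a list of rows, each a list of 3 entries, a list of its own where there are three numbers: the shift along the tool's x, y, z in cm, then the turn about the tool's z in degrees, then the opening, from 0 (shut) to 1 (fully open). A call has 1 to 10 rows; each row shifts and turns the pose as measured when the row begins, along the tool's axes as they then stand; what a row does not reach is not made up. A row lasts 1/8 s, in which the tool goes at most 62.5 mm and 10.7 degrees, less where a joint would pass 70% of its speed; a pose out of reach is approached as far as the arm can. A call is refused whole if a number of a shift passes 6.25 or a number of a turn 10.7, either way. A call with a gripper value outside its range is refused whole. The fingers move at their own pace and stop on an object; FORCE is the grip in N (left out, the last holds). Time passes only in rows, so rows that do not move let the fingers close. It gives the time, the measured TCP pose, the force and the opening at its end, in the units of the state.
- telemetry.state(): the state, without advancing time (a new reading comes with each control period).
- viewer.grab_frame(name): name is "scene" or "top" or "wrist"; returns a dict with "color" (420x560x3 uint8, red, green, blue), "K" (3x3 intrinsics, pixels), "k1" (the pictures are not rectified: a ray, as slopes to the right and down, at radius r is drawn at 1 + k1 r^2 times it, then the intrinsics apply), "rvec" (rotation vector, rad) and "tvec" (3), from world to camera coordinates, as OpenCV has them. Camera axes: x right, y down, z forward; pixel columns grow to the right and rows downward; lengths in mm; the calibration is good to about 2 mm. A picture is of the moment at which its call begins. There is no depth.
- job_done(): hands the job in, once; it reports no verdict.
The state is a dict: "time_s": time; "qpos": joint angles; "qvel": joint speeds; "effort": joint torques, N m; "ee_pos": TCP position; "ee_rot": TCP orientation; "force": force on the tool from outside, world axes, zero at the start; "torque": the same for the moment, N m; "gripper_width": finger opening in mm.
Only numpy, scipy, OpenCV 4.12 (cv2) and the standard library are available. Lean on these libraries where they do the work, as an engineer would, in place of code of your own. Each camera call takes 0.05 s, during which the arm holds its last target. There are 200 camera calls.

## Task

Bring the engraver's turntable back to zero by pressing its release pedal fully down to the stop until the lever has swung home, and let the pedal come up again. Then take the lever's upright knob and advance the lever, counter-clockwise seen from above, by exactly four clicks of the ratchet, and keep hold of the lever there: the job finishes with the gripper still holding it. Do not disturb the tools and stock lying around.

Things in the scene. Friction and masses are not known exactly. Their poses are not given: they have to be found in the camera images.
- indexer: fixed dark steel base of the ratchet turntable: round foot 240 mm across, 10 mm thick, and a 90 mm wide tongue reaching 275 mm from the axis along its own -y, which carries the pedal. Origin on the turntable's vertical axis at the bench top, z up. An 8 mm steel pin 112 mm from the axis, 58 mm high, is the lever's home stop
- bowl_top (a point): centre of the top of the steel bowl of red-brown pitch with a black and brass medallion, on the turntable's vertical axis, 118 mm above the bench. The bowl is 142 mm across and turns with the lever
- lever: ratchet lever, turning with the bowl: steel bar 12 mm wide, top 51 mm above the bench, with an upright round dark wooden knob at its end, 19 mm in diameter, from 60 to 108 mm above the bench. Origin on the knob's axis, 80 mm above the bench, 150 mm from the turntable's axis; x radially outward. At home the knob lies 1.082 rad counter-clockwise from the indexer's x axis
- turntable (a joint): turn of lever and bowl, rad: 0 = home, grows counter-clockwise from above to 1.3. A spring pawl clicks in every 0.2 rad (0.2 to 1.2) and blocks the way back. The push at the knob climbs to 6 to 11 N before each click, then falls at once by 5 N or more. With the pedal fully down and the lever free, a weak spring swings it home in 1 to 2 s. Starts two to five clicks on
- pedal (a joint): hinge of the release pedal, rad: 0 = up, at rest; 0.35 = fully down at its stop. The hinge lies along the indexer's x, 155 mm from the turntable's axis on the -y side, 30 mm above the bench. A spring lifts it; fully down it takes 10 to 15 N at the pad. The pawl comes clear of the teeth at about 0.25 to 0.3
- pedal_pad (a point): centre of the upper face of the pedal's flat steel pad, 64 mm wide (along the indexer's x) and 50 mm long (along its y), 7 mm thick. At rest it lies 224 mm from the turntable's axis on the indexer's -y side, about 50 mm above the bench, and goes down about 24 mm to the stop
- punch_pot: bystander, loose: terracotta pot 64 mm in diameter full of steel punches, 136 mm tall in all. Origin at the centre of its underside
- hammer: bystander, loose: chasing hammer lying down, 230 mm long, light wooden handle. Origin at the middle of its length on the bench, head towards its +x
- medal: bystander, loose: brass disc 68 mm in diameter, 6 mm thick, lying flat. Origin at the centre of its underside
- chisel: bystander, loose: square steel chisel 155 mm long, 9 mm thick, lying along its x axis. Origin under the middle of its shank
- jar: bystander, loose: amber jar with a black cap, 60 mm in diameter, 85 mm tall. Origin at the centre of its underside
- wood_clamp: bystander, loose: dark wooden hand clamp block 55 x 110 x 47 mm with a brass band. Origin at the centre of its underside
- loupe: bystander, loose: black eyeglass loupe, 42 mm in diameter, 32 mm tall. Origin at the centre of its underside

How it is judged (in metres and radians):
On the way:
1. the pedal is fully down at its stop and the lever has swung home (value of joint pedal above 0.3 rad and value of joint turntable below 0.05 rad), for 0.1 s.
At the end, for the whole second after the job is handed in: The lever stands still at the fourth click from home (turntable joint at 0.8 rad, or farther but short of the fifth click: 0.755 to 0.955), the pedal is up again (below 0.06 rad), and the fingers hold the lever with a contact force above 1 N through the last second (value of joint pedal below 0.06 rad and value of joint turntable between 0.755 and 0.955 rad and velocity of joint turntable between -0.1 and 0.1 rad/s and contact force between lever and the fingers above 1 N); the arm keeps its last pose, push and grip.
It fails at once if a loose tool or piece of stock lying around is moved by more than 30 mm (distance of any of punch_pot, hammer, medal, chisel, jar, wood_clamp, loupe from where it was at the start of the episode above 0.03 m).
It also fails if it takes over 64 s, if anything falls off the work surface, if the arm or the gripper's body presses on something with over 40 N, if the wrist force passes 120 N, or if a joint passes its speed limit or range.

## Working session

There is one attempt and no reset: what is moved stays moved. The work goes in short steps, Python scripts to look and compute and a shell command to move; the robot and the scene stay as the last step left them, time stands still between calls to the robot, and variables do not carry over. Pictures are saved under pics/ and viewed, about 8 in all and at most 12, crops included, and the job is handed in when it is done.

```bash
mkdir -p pics; cat > h.py <<'E'
import numpy as np, cv2
from workcell import telemetry, viewer, env
def grab(n,fn=None):
    f=viewer.grab_frame(n)
    if fn: cv2.imwrite('pics/'+fn,f['color'][:,:,::-1])
    return f
def ray(f,u,v):
    K=np.array(f['K'],float);k=f['k1']
    p=cv2.undistortPoints(np.array([[[u,v]]],float),K,np.array([k,0,0,0,0.]))[0,0]
    R=cv2.Rodrigues(np.array(f['rvec'],float))[0];t=np.array(f['tvec'],float).ravel()
    return -R.T@t, R.T@np.array([p[0],p[1],1])
def onz(f,u,v,z):
    c,d=ray(f,u,v); return (c+d*(z-c[2])/d[2]).round(1)
def proj(f,P):
    return cv2.projectPoints(np.array(P,float).reshape(-1,1,3),np.array(f['rvec'],float),np.array(f['tvec'],float),np.array(f['K'],float),np.array([f['k1'],0,0,0,0.]))[0].reshape(-1,2).round(1)
E
python3 - <<'E'
from h import *
import pickle
a=grab('top','top1.png');b=grab('scene','scene1.png')
pickle.dump((a,b),open('f1.pkl','wb'))
s=telemetry.state();print(s['time_s'],s['ee_pos'],s['ee_rot'],s['gripper_width'],s['force'])
E
```

```text
0.1 [ 185.00515758 -543.99767985  232.21925829] [-1.79911043e+02  6.24286254e-05  1.87827116e+01] 91.11762169501938 [ 0.28879127  0.5820282  -0.05635098]
```

View pics/top1.png

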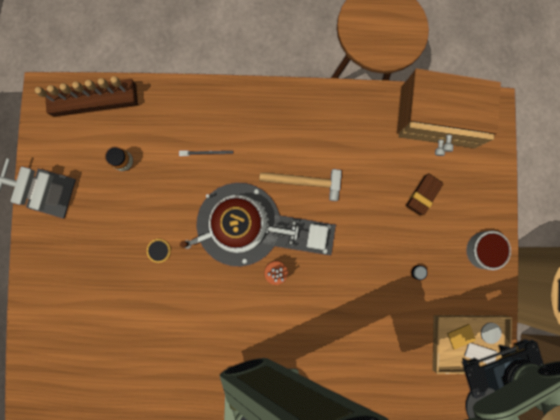

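View pics/scene1.png

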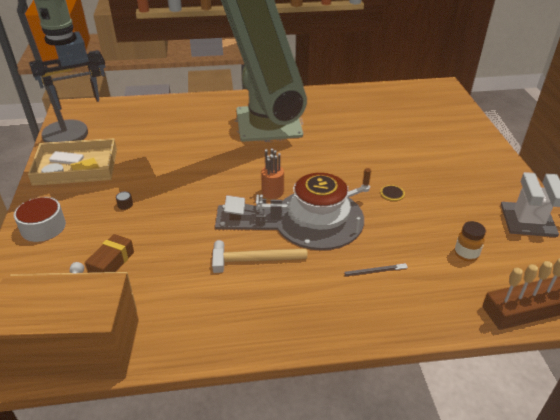

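The top view shows the bowl at about (236,222), the pad at (317,236), the knob at (187,244), the pot at (277,272) and the hammer at (260–340,180). The scene view agrees, with the knob at (367,172) and the pad at (235,205).

```bash
python3 - <<'E'
from h import *
import pickle
a,b=pickle.load(open('f1.pkl','rb'))
for n,f,L in (('top',a,dict(bowl=(236,222,118),foot=(238,224,10),knob=(186,244,108),pad=(317,236,50),pot=(277,272,120),ham=(336,184,20),ham2=(262,178,15),chis=(206,153,9),medal=(158,251,6),jar=(118,157,85))),
 ('scene',b,dict(bowl=(321,185,118),knob=(367,170,108),pad=(235,205,50),potbase=(272,195,0)))):
    for k,(u,v,z) in L.items(): print(n,k,onz(f,u,v,z))
# enlarged crop of top
c=a['color'][140:300,140:360,::-1]; cv2.imwrite('pics/crop1.png',cv2.resize(c,None,fx=3.6,fy=3.6,interpolation=cv2.INTER_CUBIC))
E
```

```text
top bowl [506.6  79.1 118. ]
top foot [506.1  81.   10. ]
top knob [445.3 209.3 108. ]
top pad [ 477.5 -140.4   50. ]
top pot [379.7 -31.7 120. ]
top ham [ 627.7 -194.5   20. ]
top ham2 [639.1  16.9  15. ]
top chis [707.7 180.4   9. ]
top medal [422.7 306.5   6. ]
top jar [675.8 410.6  85. ]
scene bowl [512.9  78.8 118. ]
scene knob [451.1 215.  108. ]
scene pad [ 483.2 -140.5   50. ]
scene potbase [391.6 -32.8   0. ]
```

View pics/crop1.png

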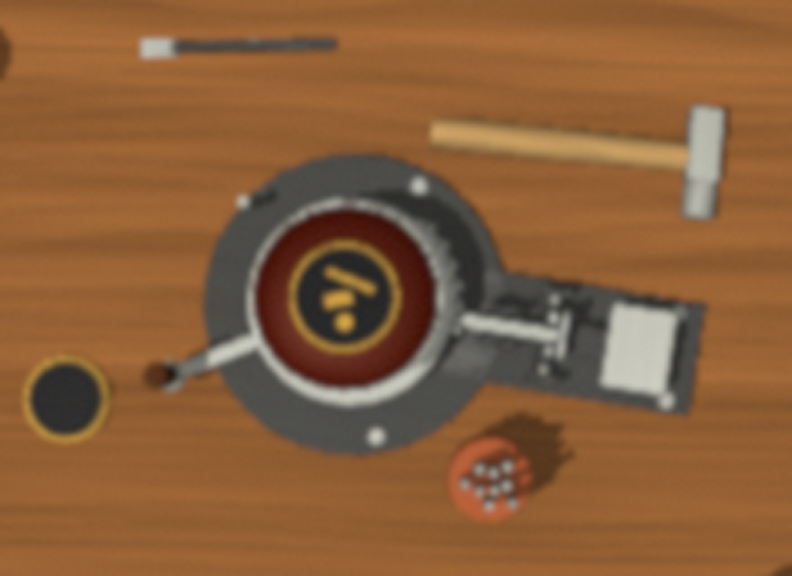

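Both views agree, and the radii fit (pad 222 mm and knob about 145 mm from the axis):
- **Axis:** about (508,80).
- **Pad:** about (480,-140), so the indexer yaw is about -7.3°.
- **Knob:** about 1.04 rad from home, so it sits at click 5.

I'll write a helper that computes the shift, then move over the pedal.

```bash
cat > plan.py <<'E'
import sys,numpy as np
from h import *
from scipy.spatial.transform import Rotation as Ro
# plan.py x y z yaw n : rows (tool shifts cm, turn deg) along straight line
x,y,z,yaw,n=map(float,sys.argv[1:6]);n=int(n)
s=telemetry.state();p=np.array(s['ee_pos']);R=Ro.from_euler('xyz',s['ee_rot'],degrees=True)
dy=(yaw-s['ee_rot'][2]+180)%360-180
d=(np.array([x,y,z])-p)/n/10
for i in range(n):
    print((R.inv().apply(d)).round(2).tolist(), round(-dy/n,1)); R=Ro.from_euler('z',dy/n,degrees=True)*R
print('from',p.round(1),s['ee_rot'][2].round(1),s['force'].round(1),s['gripper_width'])
E
python3 plan.py 480 -140 150 -20 10
```

```text
[4.09, -2.87, 0.83] 3.9
[3.89, -3.14, 0.83] 3.9
[3.67, -3.4, 0.83] 3.9
[3.43, -3.64, 0.83] 3.9
[3.18, -3.86, 0.83] 3.9
[2.91, -4.07, 0.83] 3.9
[2.62, -4.26, 0.83] 3.9
[2.33, -4.42, 0.83] 3.9
[2.03, -4.57, 0.83] 3.9
[1.71, -4.7, 0.83] 3.9
from [ 185.  -544.   232.2] 18.8 [ 0.3  0.6 -0.1] 91.11762169501938
```

```bash
python3 -m jog '[[[4.1,-2.9,0.8],3.9,0],[[3.9,-3.1,0.8],3.9,0],[[3.7,-3.4,0.8],3.9,0],[[3.4,-3.6,0.8],3.9,0],[[3.2,-3.9,0.8],3.9,0],[[2.9,-4.1,0.8],3.9,0],[[2.6,-4.3,0.8],3.9,0],[[2.3,-4.4,0.8],3.9,0],[[2.0,-4.6,0.8],3.9,0],[[1.7,-4.7,0.8],3.9,0]]' 20; python3 plan.py 480 -140 110 -20 2; python3 - <<'E'
from h import *
import pickle
f=grab('wrist','w1.png');print(proj(f,[[480,-140.5,50],[508,80,118]]));pickle.dump(f,open('w1.pkl','wb'))
E
```

```text
time_s: 1.35
ee_pos: [491.3, -133.2, 147.4]
ee_rot: [-179.9, 0.2, -22.0]
force: [0.6, -0.6, 0.1]
gripper_width: 0.3
[-0.39, 0.53, 1.87] -1.0
[-0.4, 0.52, 1.87] -1.0
from [ 491.3 -133.2  147.4] -22.0 [ 0.6 -0.6  0.1] 0.2769605609424625
[[287.5 226. ]
 [-15.7 334. ]]
```

View pics/w1.png

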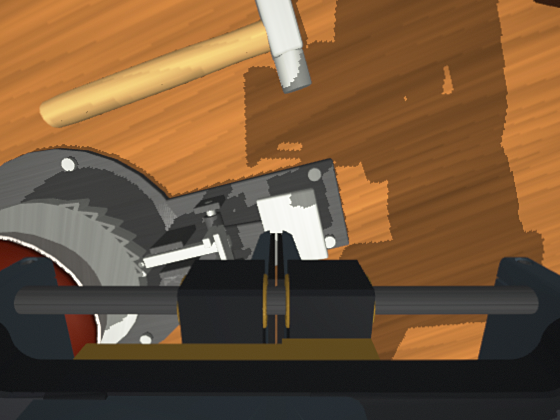

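The wrist view shows the pad with its far corners at about (258,202) and (317,191), and its near right corner at (327,257). The fingers are just in front of it. I'll check the corners on the z=50 plane.

```bash
python3 - <<'E'
from h import *
import pickle
f=pickle.load(open('w1.pkl','rb'))
for p in ((258,202),(317,191),(327,257)): print(onz(f,*p,50))
E
python3 plan.py 481 -143 80 -20 2
```

```text
[ 509.  -125.4   50. ]
[ 499.4 -174.3   50. ]
[ 440.  -162.3   50. ]
[-0.35, 0.92, 3.32] -1.0
[-0.36, 0.92, 3.32] -1.0
from [ 494.4 -128.9  146.5] -21.9 [3.2 4.  0.1] 0.1755793165399262
```

```bash
python3 -m jog '[[[-0.4,0.9,3.0],0,0],[[-0.6,0.9,2.5],0,0],[[0,0,0],0,0]]' ; python3 plan.py 477 -143 75 -22 1
```

```text
time_s: 1.78
ee_pos: [478.9, -139.6, 89.3]
ee_rot: [-179.7, 0.2, -21.6]
force: [0.0, 0.6, 0.8]
gripper_width: 0.0
[-0.04, 0.4, 1.43] 0.4
from [ 478.9 -139.6   89.3] -21.6 [0.  0.6 0.8] 0.03494562778610547
```

```bash
python3 -m jog '[[[-0.1,0.4,1.5],0,0],[[0,0,1.0],0,0],[[0,0,0.8],0,0],[[0,0,0.5],0,0]]';python3 -m jog '[[[0,0,0.5],0,0],[[0,0,0.4],0,0]]'
```

```text
time_s: 2.28
ee_pos: [478.5, -144.8, 55.1]
ee_rot: [-179.8, -0.1, -21.5]
force: [-5.2, 0.1, 13.3]
gripper_width: 0.1
time_s: 2.52
ee_pos: [478.6, -145.1, 49.7]
ee_rot: [-179.8, -0.1, -21.5]
force: [-5.3, 0.5, 14.8]
gripper_width: 0.5
```

```bash
python3 -m jog '[[[0,0,0.4],0,0],[[0,0,0.4],0,0]]';python3 -m jog '[[[0,0,0.4],0,0],[[0,0,0.4],0,0]]';python3 -m jog '[[[0,0,0.4],0,0],[[0,0,0.4],0,0]]'
```

```text
time_s: 2.78
ee_pos: [478.6, -145.1, 45.9]
ee_rot: [-179.8, -0.1, -21.5]
force: [-5.2, 0.9, 16.7]
gripper_width: 0.7
time_s: 3.02
ee_pos: [478.8, -145.0, 44.7]
ee_rot: [-179.8, -0.2, -21.4]
force: [-10.1, 1.9, 36.3]
gripper_width: 0.3
time_s: 3.28
ee_pos: [478.7, -145.0, 44.9]
ee_rot: [-179.8, -0.3, -21.4]
force: [-9.5, 1.7, 31.8]
gripper_width: 0.5
```

The force jumped from 17 to 36 N and z stalled at 44.8, so the pedal is at its stop. I'll hold it there for 2.5 s.

```bash
for i in 1; do python3 -m jog '[[[0,0,0.4],0,0],[[0,0,0.4],0,0],[[0,0,0.4],0,0],[[0,0,0.4],0,0],[[0,0,0.4],0,0],[[0,0,0.4],0,0],[[0,0,0.4],0,0],[[0,0,0.4],0,0],[[0,0,0.4],0,0],[[0,0,0.4],0,0]]'; done; python3 -m jog '[[[0,0,0.4],0,0],[[0,0,0.4],0,0],[[0,0,0.4],0,0],[[0,0,0.4],0,0],[[0,0,0.4],0,0],[[0,0,0.4],0,0],[[0,0,0.4],0,0],[[0,0,0.4],0,0],[[0,0,0.4],0,0],[[0,0,0.4],0,0]]'; python3 - <<'E'
from h import *
import pickle
a=grab('top');b=grab('scene');pickle.dump((a,b),open('f2.pkl','wb'))
A=cv2.resize(a['color'][150:280,150:350],None,fx=2.6,fy=2.6,interpolation=3)
B=cv2.resize(b['color'][120:280,190:420],None,fx=520/230,fy=520/230,interpolation=3)[:361]
B=np.pad(B,((0,0),(0,0),(0,0)));h=max(len(A),len(B))
print(A.shape,B.shape)
cv2.imwrite('pics/c2.png',np.vstack([A[:300],B[:300]])[:,:,::-1])
E
```

```text
time_s: 4.53
ee_pos: [478.6, -144.9, 44.9]
ee_rot: [-179.9, -0.7, -21.2]
force: [-9.0, 1.6, 32.2]
gripper_width: 0.7
time_s: 5.78
ee_pos: [478.5, -144.8, 45.0]
ee_rot: [-179.9, -1.1, -21.1]
force: [-9.9, 1.6, 31.7]
gripper_width: 0.7
(338, 520, 3) (361, 520, 3)
```

View pics/c2.png

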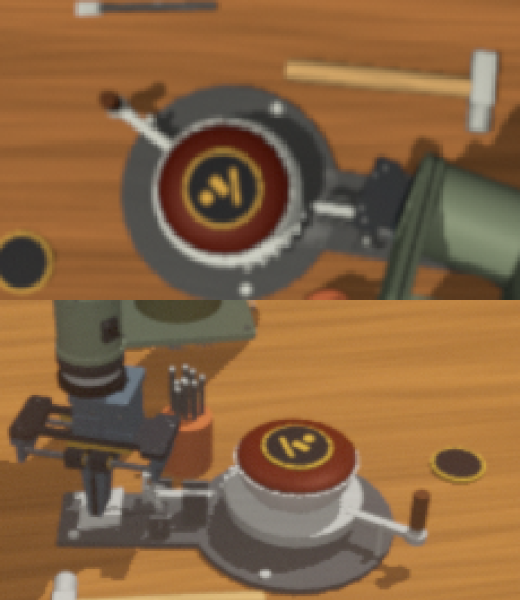

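The lever has swung to near its pin. The knob top is now at about (192.7,188.8) in the top view and (376.2,204.9) in the scene view.

```bash
python3 - <<'E'
from h import *
import pickle
a,b=pickle.load(open('f2.pkl','rb'))
def knob(f):
    pass
print(onz(a,192.7,188.8,108),onz(b,376.2,204.9,108))
print(onz(a,150+211/2.6,150+187/2.6,118),onz(b,190+296/2.261,120+147/2.261,118))
(c1,d1),(c2,d2)=ray(a,192.7,188.8),ray(b,376.2,204.9)
t=np.linalg.lstsq(np.c_[d1,-d2],c2-c1,rcond=None)[0];print(c1+t[0]*d1,c2+t[1]*d2)
for cx in ((506.6,79.1),(513,79),(508,80)):
  k=np.array(onz(a,192.7,188.8,108)[:2])-cx;print(np.hypot(*k),np.degrees(np.arctan2(k[1],k[0])))
E
python3 -m jog '[[[0,0,-0.5],0,0],[[0,0,-1],0,0],[[0,0,-2],0,0],[[0,0,-4],0,0],[[0,0,-5],0,0],[[0,0,-5],0,0]]'; python3 plan.py 595 202 150 54 10
```

```text
[591.6 197.6 108. ] [595.4 201.2 108. ]
[506.4  91.7 118. ] [513.   78.6 118. ]
[591.97675847 198.14835851 104.96708258] [592.81903007 202.1908936  105.73667313]
145.8329523804548 54.34814184998263
142.28113016138155 56.46629483694956
144.2869363456027 54.59157447236475
time_s: 6.62
ee_pos: [475.7, -142.5, 228.4]
ee_rot: [-179.7, -1.2, -21.2]
force: [0.1, -0.3, -1.0]
gripper_width: 0.5
[-0.15, -3.64, 0.8] -7.5
[0.33, -3.63, 0.81] -7.5
[0.8, -3.55, 0.82] -7.5
[1.26, -3.41, 0.83] -7.5
[1.7, -3.21, 0.83] -7.5
[2.1, -2.96, 0.84] -7.5
[2.47, -2.66, 0.85] -7.5
[2.8, -2.31, 0.85] -7.5
[3.08, -1.92, 0.86] -7.5
[3.3, -1.5, 0.86] -7.5
from [ 475.7 -142.5  228.4] -21.2 [ 0.1 -0.3 -1. ] 0.4860373463045602
```

The knob measures about (594,200), or 54.5° against an expected home of about 54.7°, so the turntable is home. The pedal is released. Next I'll go above the knob with the gripper open.

```bash
python3 -m jog '[[[-0.1,-3.6,0.4],-7.5,1],[[0.3,-3.6,0.4],-7.5,1],[[0.8,-3.5,0.4],-7.5,1],[[1.3,-3.4,0.4],-7.5,1],[[1.7,-3.2,0.4],-7.5,1],[[2.1,-3.0,0.4],-7.5,1],[[2.5,-2.7,0.4],-7.5,1],[[2.8,-2.3,0.4],-7.5,1],[[3.1,-1.9,0.4],-7.5,1],[[3.3,-1.5,0.4],-7.5,1]]'; python3 -m jog '[[[0,0,0],0,1],[[0,0,0],0,1]]'; python3 plan.py 594 201 150 54.7 2;  python3 - <<'E'
from h import *
import pickle
f=grab('wrist','w2.png');print(proj(f,[[594,201,108],[508,80,118]]));pickle.dump(f,open('w2.pkl','wb'))
E
```

```text
time_s: 7.88
ee_pos: [601.3, 212.6, 203.3]
ee_rot: [177.5, -1.5, 56.1]
force: [0.5, 0.4, 0.7]
gripper_width: 91.0
time_s: 8.12
ee_pos: [601.8, 214.9, 203.3]
ee_rot: [177.5, -1.5, 56.2]
force: [-1.1, 0.1, 0.3]
gripper_width: 91.5
[-0.87, -0.05, 2.64] 0.8
[-0.87, -0.04, 2.64] 0.8
from [601.8 214.9 203.3] 56.2 [-1.1  0.1  0.3] 91.46134109179927
[[272.4 238.1]
 [269.  389.3]]
```

View pics/w2.png

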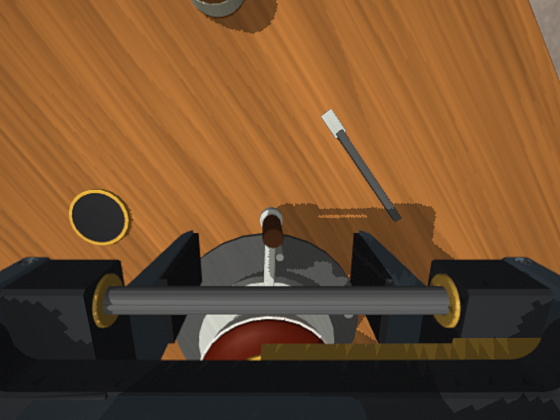

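The wrist view shows the knob top at about (273,239). The prediction was (272,238), so I'll descend to z≈86.

```bash
python3 -m jog '[[[-0.9,0,2.6],0.8,1],[[-0.9,0,2.6],0.7,1],[[0,0,0],0,1]]'; python3 plan.py 594 201 86 54.7 3
```

```text
time_s: 8.55
ee_pos: [594.5, 196.8, 151.8]
ee_rot: [177.4, -1.8, 54.4]
force: [-0.3, -0.5, -0.1]
gripper_width: 91.1
[0.04, -0.19, 2.19] -0.1
[0.04, -0.19, 2.19] -0.1
[0.04, -0.19, 2.19] -0.1
from [594.5 196.8 151.8] 54.4 [-0.3 -0.5 -0.1] 91.06970661082605
```

```bash
python3 -m jog '[[[0.1,-0.1,2.2],0,1],[[0.1,-0.2,2.2],0,1],[[0,-0.1,2.0],0,1],[[0,0,0],0,0.5],[[0,0,0],0,0.5]]'; python3 plan.py 594 201 86 54.7 1;  python3 - <<'E'
from h import *
f=grab('wrist','w3.png')
E
```

```text
time_s: 9.18
ee_pos: [601.5, 200.2, 95.0]
ee_rot: [176.9, -2.4, 54.1]
force: [0.8, 1.0, 0.4]
gripper_width: 74.2
[-0.42, -0.7, 0.85] -0.6
from [601.5 200.2  95. ] 54.1 [0.8 1.  0.4] 74.1850679582064
```

View pics/w3.png

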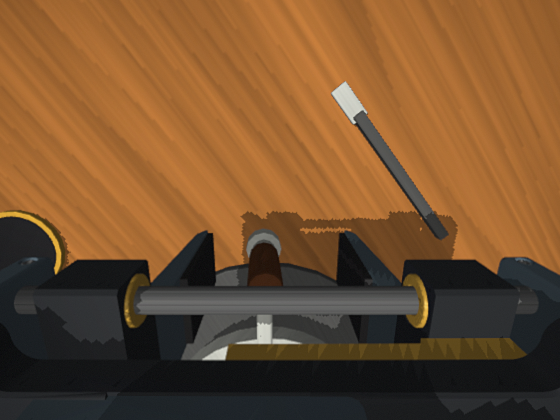

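The knob stands between the jaws, about 7 mm towards tool -y. I'll correct for that and close.

```bash
python3 -m jog '[[[-0.4,-0.7,0.8],0,0.5],[[0,0,0],0,0.5]]'; python3 plan.py 594 201 86 54.7 1; python3 -m jog '[[[0,0,0],0,0],[[0,0,0],0,0],[[0,0,0],0,0],[[0,0,0],0,0],[[0,0,0],0,0]]' 40;python3 plan.py 594 201 86 54.7 1
```

```text
time_s: 9.48
ee_pos: [594.0, 201.3, 87.6]
ee_rot: [176.9, -2.5, 54.1]
force: [0.1, -0.4, 0.8]
gripper_width: 50.0
[-0.03, 0.01, 0.16] -0.6
from [594.  201.3  87.6] 54.1 [ 0.1 -0.4  0.8] 50.01616456056617
time_s: 10.1
ee_pos: [594.5, 201.3, 88.1]
ee_rot: [176.9, -2.6, 54.1]
force: [2.0, -0.7, 0.2]
gripper_width: 18.9
[-0.07, -0.03, 0.21] -0.6
from [594.5 201.3  88.1] 54.1 [ 2.  -0.7  0.2] 18.86700350314995
```

The jaws have the knob (18.9 mm against 19 mm). I'll advance in small arcs and watch the angle and the tangential force.

```bash
cat > ang.py <<'E'
from h import *
s=telemetry.state();p=np.array(s['ee_pos'])[:2]-(507.6,79.0);a=np.arctan2(p[1],p[0]);h=np.arctan2(122.3,86.9)
F=np.array(s['force'])
print('ang %.3f r %.1f Ft %.1f Fr %.1f Fz %.1f yawerr %.1f w %.1f t %.1f z %.1f'%(a-h,np.hypot(*p),-F[0]*np.sin(a)+F[1]*np.cos(a),F[0]*np.cos(a)+F[1]*np.sin(a),F[2],s['ee_rot'][2]-np.degrees(a),s['gripper_width'],s['time_s'],s['ee_pos'][2]))
E
python3 ang.py
for i in 1 2 3 4 5; do python3 -m jog '[[[0,-0.5,0],-1.9,0]]' >/dev/null; python3 ang.py; done
```

```text
ang 0.000 r 150.1 Ft -2.0 Fr 0.6 Fz 0.2 yawerr -0.5 w 18.9 t 10.1 z 88.1
ang 0.019 r 150.1 Ft -10.5 Fr -2.7 Fz -0.5 yawerr 0.4 w 19.1 t 10.2 z 88.1
ang 0.039 r 150.1 Ft -8.2 Fr -2.4 Fz -0.8 yawerr 1.2 w 19.4 t 10.3 z 88.1
ang 0.059 r 150.1 Ft -9.9 Fr -3.3 Fz -0.9 yawerr 1.9 w 19.6 t 10.5 z 88.1
ang 0.077 r 149.9 Ft -11.5 Fr -3.0 Fz -1.9 yawerr 2.7 w 20.0 t 10.6 z 88.1
ang 0.094 r 149.7 Ft -9.6 Fr -2.4 Fz -0.4 yawerr 3.6 w 20.0 t 10.7 z 88.0
```

```bash

for i in 1 2 3 4 5 6 7 8 9 10; do python3 -m jog '[[[0,-0.5,0],-0.9,0]]' >/dev/null; python3 ang.py; done
```

```text
ang 0.109 r 149.7 Ft -12.9 Fr -1.8 Fz -3.0 yawerr 3.7 w 20.3 t 10.8 z 88.0
ang 0.120 r 149.6 Ft -12.1 Fr -2.5 Fz -2.4 yawerr 4.0 w 20.6 t 11.0 z 88.0
ang 0.133 r 149.7 Ft -13.8 Fr -1.5 Fz -2.5 yawerr 4.1 w 20.2 t 11.1 z 88.0
ang 0.155 r 149.7 Ft -8.2 Fr -0.7 Fz 1.0 yawerr 3.6 w 20.8 t 11.2 z 88.0
ang 0.193 r 149.8 Ft 3.3 Fr 2.2 Fz 7.9 yawerr 2.3 w 20.6 t 11.3 z 88.0
ang 0.216 r 149.8 Ft -12.3 Fr -1.3 Fz -1.7 yawerr 2.1 w 20.4 t 11.5 z 88.0
ang 0.235 r 149.9 Ft -11.0 Fr -0.5 Fz -0.4 yawerr 2.0 w 20.8 t 11.6 z 88.0
ang 0.254 r 149.9 Ft -11.8 Fr -1.8 Fz -0.2 yawerr 2.0 w 20.9 t 11.7 z 88.0
ang 0.271 r 149.9 Ft -13.4 Fr -1.6 Fz -1.7 yawerr 2.0 w 21.1 t 11.8 z 88.0
ang 0.287 r 149.9 Ft -13.8 Fr -2.9 Fz -2.9 yawerr 2.1 w 21.4 t 12.0 z 87.9
```

Click 1 shows as a force drop at about 0.19. Carrying on.

```bash

for i in 1 2 3 4 5 6 7 8 9 10 11 12 13 14 15; do python3 -m jog '[[[0,-0.5,0],-1,0]]' 50 >/dev/null; python3 ang.py; done
```

```text
ang 0.303 r 149.8 Ft -14.2 Fr -2.4 Fz -1.6 yawerr 2.3 w 21.0 t 12.1 z 87.8
ang 0.317 r 149.9 Ft -13.8 Fr -2.5 Fz -0.9 yawerr 2.6 w 21.4 t 12.2 z 87.8
ang 0.333 r 149.9 Ft -14.0 Fr -2.3 Fz -0.4 yawerr 2.7 w 21.3 t 12.3 z 87.8
ang 0.358 r 150.0 Ft -1.2 Fr 0.9 Fz 7.0 yawerr 2.3 w 21.5 t 12.5 z 88.0
ang 0.395 r 150.0 Ft -3.0 Fr 1.5 Fz 6.6 yawerr 1.2 w 21.5 t 12.6 z 88.0
ang 0.417 r 150.1 Ft -12.2 Fr -2.6 Fz -1.0 yawerr 1.1 w 21.6 t 12.7 z 88.1
ang 0.437 r 150.1 Ft -10.2 Fr -3.1 Fz 1.0 yawerr 1.1 w 22.0 t 12.8 z 88.1
ang 0.456 r 150.2 Ft -11.4 Fr -2.0 Fz 0.1 yawerr 1.1 w 21.9 t 13.0 z 88.1
ang 0.474 r 150.1 Ft -10.3 Fr -2.6 Fz 0.7 yawerr 1.2 w 21.5 t 13.1 z 88.1
ang 0.491 r 150.2 Ft -11.4 Fr -3.0 Fz 1.7 yawerr 1.3 w 22.3 t 13.2 z 88.1
ang 0.506 r 150.3 Ft -13.4 Fr -5.4 Fz -0.4 yawerr 1.5 w 22.5 t 13.3 z 88.3
ang 0.519 r 150.3 Ft -14.5 Fr -3.9 Fz -1.1 yawerr 1.8 w 22.4 t 13.5 z 88.4
ang 0.534 r 150.3 Ft -13.3 Fr -4.2 Fz -1.3 yawerr 2.0 w 22.8 t 13.6 z 88.4
ang 0.563 r 150.3 Ft -2.1 Fr -0.5 Fz 9.1 yawerr 1.3 w 22.7 t 13.7 z 88.4
ang 0.599 r 150.4 Ft -7.4 Fr -2.0 Fz 5.4 yawerr 0.3 w 23.1 t 13.8 z 88.4
```

Three clicks so far (drops near 0.19, 0.36 and 0.56). On to the fourth, carefully.

```bash

for i in 1 2 3 4 5 6 7 8; do python3 -m jog '[[[0,-0.5,0],-1,0]]' >/dev/null; python3 ang.py; done; python3 -c "
from h import *;print(telemetry.state()['ee_rot'])"
```

```text
ang 0.621 r 150.5 Ft -10.1 Fr -5.4 Fz 1.6 yawerr 0.1 w 22.9 t 14.0 z 88.4
ang 0.642 r 150.5 Ft -9.9 Fr -3.9 Fz 2.2 yawerr -0.1 w 22.7 t 14.1 z 88.4
ang 0.661 r 150.6 Ft -8.9 Fr -3.6 Fz 3.7 yawerr -0.1 w 23.2 t 14.2 z 88.6
ang 0.678 r 150.6 Ft -11.3 Fr -5.1 Fz -0.2 yawerr -0.0 w 22.8 t 14.3 z 88.7
ang 0.695 r 150.6 Ft -12.2 Fr -5.0 Fz -0.5 yawerr 0.1 w 23.2 t 14.5 z 88.7
ang 0.710 r 150.7 Ft -11.6 Fr -5.1 Fz 0.9 yawerr 0.2 w 23.4 t 14.6 z 88.7
ang 0.723 r 150.9 Ft -13.3 Fr -4.4 Fz -1.2 yawerr 0.6 w 23.4 t 14.7 z 88.9
ang 0.736 r 150.9 Ft -13.3 Fr -5.7 Fz -2.1 yawerr 0.8 w 23.9 t 14.8 z 89.0
[167.12832679   1.84076159  97.61370346]
```

The tool has tilted about 13° under load, because each row starts from the measured pose. That explains the growing width, but the grip is firm.

```bash

for i in 1 2 3; do python3 -m jog '[[[0,-0.45,0],-0.8,0]]' >/dev/null; python3 ang.py; done
```

```text
ang 0.759 r 150.9 Ft -2.1 Fr -1.2 Fz 8.0 yawerr 0.3 w 23.5 t 15.0 z 89.0
ang 0.791 r 150.9 Ft 4.4 Fr 0.0 Fz 16.1 yawerr -0.8 w 23.5 t 15.1 z 88.9
ang 0.812 r 151.0 Ft -10.4 Fr -4.6 Fz 0.7 yawerr -1.1 w 23.5 t 15.2 z 89.0
```

The fourth drop came at 0.75–0.79. Now I'll settle and check in the images.

```bash

python3 -m jog '[[[0,-0.15,0],0,0],[[0,0,0],0,0],[[0,0,0],0,0]]' >/dev/null; python3 ang.py; python3 -m jog '[[[0,0,0],0,0],[[0,0,0],0,0],[[0,0,0],0,0],[[0,0,0],0,0]]' >/dev/null; python3 ang.py; python3 - <<'E'
from h import *
import pickle
a=grab('top');b=grab('scene');pickle.dump((a,b),open('f3.pkl','wb'))
A=cv2.resize(a['color'][150:280,150:350],None,fx=2.6,fy=2.6,interpolation=3)
B=cv2.resize(b['color'][120:280,190:420],None,fx=520/230,fy=520/230,interpolation=3)
cv2.imwrite('pics/c3.png',np.vstack([A[:300],B[:300]])[:,:,::-1])
E
```

```text
ang 0.820 r 151.0 Ft -5.7 Fr -2.1 Fz 0.6 yawerr -1.5 w 23.9 t 15.6 z 89.0
ang 0.820 r 151.0 Ft -5.3 Fr -1.4 Fz 1.3 yawerr -1.4 w 23.8 t 16.1 z 89.0
```

View pics/c3.png

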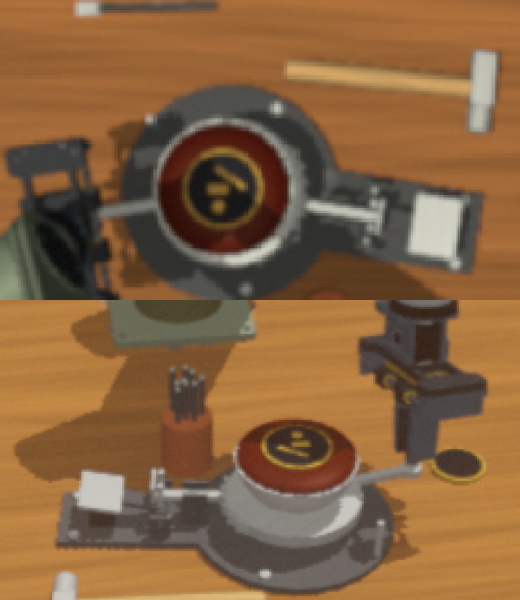

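The lever is held, its bar running from about crop (100,212) to (150,206). The pedal pad is up and the tools lie where they were. I'll check the bar's angle.

```bash
python3 - <<'E'
from h import *
import pickle
f2,f3=pickle.load(open('f2.pkl','rb')),pickle.load(open('f3.pkl','rb'))
c=np.array([507.6,79.0])
for n,f,p in (('home',f2[0],(152,133)),('now',f3[0],(102,212)),('now',f3[0],(125,209.5))):
    q=onz(f,150+p[0]/2.6,150+p[1]/2.6,51)[:2]-c; print(n,np.hypot(*q),np.arctan2(q[1],q[0]))
# brass mark strokes: centroid dots of medallion, polar angle of gold dot
print(np.arctan2(122.3,86.9))
for f,p in ((f2[0],(207,198)),(f3[0],(214,206))):
    pass
q=[onz(f3[1],190+x/2.261,120+(y-300)/2.261,51)[:2] for x,y in ((408,469),(365,481))]
d=q[0]-q[1];print(q,np.arctan2(d[1],d[0]))
E
python3 ang.py
```

```text
home 100.97153064106733 0.9649384781077766
now 135.71971116974868 1.7785961354915685
now 111.25380892356002 1.7937549996949886
0.9530263026456546
[array([486.1, 221.7]), array([501.9, 166.1])] 1.8476701312529833
ang 0.820 r 151.0 Ft -5.3 Fr -1.8 Fz 0.4 yawerr -1.4 w 23.7 t 16.2 z 89.0
```

The bar angle gives about 0.82–0.83 rad, which agrees with the TCP's 0.82. The hold is steady, so I'm handing in.

```bash
python3 -c "
from workcell import job_done;print(job_done())"; python3 ang.py
```

```text
the job is handed in; nothing more can be done
None
the job is handed in; nothing more can be done
```

The job is handed in with the lever held at the fourth click; no verdict was reported.

- **Return to zero:** I pressed the pedal to its stop, where the force jumped from about 17 to 32–36 N and the descent stalled. I held it there for about 2.5 s. The lever swung home (knob measured at 54.5°, expected about 54.7°), and I let the pedal come up.
- **Advance:** I took the knob and moved the lever counter-clockwise through four force drops, near 0.19, 0.36, 0.56 and 0.76 rad.
- **Last checks:** The TCP read 0.820 rad and was steady. The bar's angle in the top picture gave about 0.82–0.83 rad. A rougher reading from the scene camera gave about 0.89 rad, still inside the 0.755–0.955 window. The grip was on with about 5 N of residual push. In the pictures the pedal looked up and the tools in view lay where they were. The jar, wood clamp and loupe were outside those last crops, but the arm did not go near them.
- **What was off:** The tool tilted about 13° under load while pushing, so the jaws read 23.7 mm on the 19 mm knob. The hold stayed firm.

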